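# Make up two table caddies from the condiment stock

## Robot

A 6-joint arm with a two-finger parallel gripper is mounted at the origin on a cart in front of the work surface, level with it; the furniture and walls round the work are solid. World frame = base frame: x ahead of the robot, y to its left, z up, the work surface at z = 0. Lengths are in m, angles in degrees, forces in N, time in s.
With the tool pointing down it reaches from about 0.3 to 0.75 m from the base axis. Payload 8.5 kg.
Tool frame: the origin (TCP) lies midway between the tips of the shut fingers; the grasp point (between the pads) lies 19 mm behind it; z points along the fingers, y is the line along which they close (so a half turn about z gives the same grasp; the last joint's range is limited). The gripper opens to 85 mm and grips with 20 to 120 N. Pads are 22 mm wide; open, the fingers measure 114 mm over their backs; the gripper's body (76 mm by 85 mm) begins 54 mm behind the grasp point. The pads swing forward as they close: fully open they stand 13 mm farther back than shut.
Start: joints at [61.289, 21.807, 74.336, -0, 83.858, -12.336], TCP at [0.155, 0.528, 0.231] pointing down, gripper open.
Joint ranges: [-178.18, 178.18], [-50.72, 133.34], [12.68, 142.11], [-81.47, 261.47], [9.98, 163.14], [-165.26, 165.26]. Speed limits (degrees/s): [136.94, 136.94, 180, 180, 180, 180].

## Interface

Orientations are given as a 3x3 rotation matrix whose columns are the frame's x, y, z axes.
In Python, from rig import env, viewer, recognise, pinpoint gives the robot as it stands.
- The arm moves only by the tool move_arm, never from a script. Its argument "plan" is text: rows parted by semicolons, each of 7 numbers parted by spaces: the shift along the tool's x, y, z in m, then the turn, a rotation vector about the tool's x, y, z in rad, then the finger opening in m, from 0 to 0.0854. A call has 1 to 12 rows; each row shifts and turns the commanded pose from where the row before left it, along the tool's axes as they then stand; what a row does not reach is not made up. A row lasts 1/8 s, in which the tool goes at most 62.5 mm and 10.7 degrees, less where a joint would pass 70% of its speed; a pose out of reach is approached as far as the arm can. A call is refused whole if a number of a shift passes 0.0625 or a number of a turn 0.188, either way. A call with a gripper value outside its range is refused whole. The fingers move at their own pace and stop on an object; "grip_force" is the grip in N (left out, the last holds). Time passes only in rows, so rows that do not move let the fingers close. It gives the time, the measured TCP pose, the force, the opening and the grip force at its end, in the units of the state.
- env.observe(): the state, without advancing time (a new reading comes with each control period).
- viewer.get_image(name): name is "scene" or "top"; returns (picture, depth): 400x640x3 uint8, red, green, blue; 400x640 float32, m along the optical axis (not along the pixel's ray), 0 where there is no reading.
- viewer.calibration(name): a dict with "fx", "fy", "cx", "cy" (pixels), "R" (3x3) and "t" (3): a world point X has camera coordinates R X + t. Camera axes: x right, y down, z forward; pixel columns grow to the right and rows downward; lengths in m; the calibration is good to about 2 mm. A picture is of the moment at which its call begins. calibration takes no time and is no camera call.
- env.close_job(): hands the job in; it is judged then, once.
Trained networks look in the newest picture that a camera, given by its name, has taken for a name from the list of things; names that differ only in an ending like _2 or _b are one class to them, and where a whole thing is asked for, a point or a joint stands for the part that bears it (a point fixed in the world has none). Each returns a list of dicts, best first, with "conf" (0 to 1); they miss things now and then, are a little off and sometimes report something else, mostly with a low value. They report only what shows in the picture. A call takes as long as a camera call. They do not tell look-alikes from the thing itself.
- recognise(camera, name): "extent" ([centre column, centre row, width, height] in pixels, round what is visible of it).
- pinpoint(camera, name): "pixel" ([column, row] in pixels: a listed point, or the origin of a listed thing).
The state is a dict: "time_s": time; "q": joint angles; "qvel": joint speeds; "joint_efforts": joint torques, N m; "position": TCP position; "tool_rot": TCP orientation; "ft_force": force on the tool from outside, world axes, zero at the start; "wrist_torque": the same for the moment, N m; "grip_width": finger opening in m; "gripper_force": force on a finger pad.
Only numpy, scipy, OpenCV 4.12 (cv2) and the standard library are available. Lean on these libraries where they do the work, as an engineer would, in place of code of your own. Each camera call takes 0.05 s, during which the arm holds its last target. There are 200 camera calls.

## Task

Make up the two dark wooden table caddies for lunch from the stock standing in a row beside them. The caddy with two compartments gets the wooden pepper mill in its wide compartment and a salt shaker in its narrow one; the caddy with three compartments gets the other salt shaker and the two red-capped spice jars, one to a compartment, in any order. Set each down upright on the caddy's floor without dropping or knocking over anything, and leave the cup, the timer and the flat tin where they are.

Things in the scene. Friction and masses are not known exactly. Their poses are not given: they have to be found in the camera images.
- caddy_two: open dark wooden caddy, 163x88 mm, two compartments in a row along its x; loose, 0.9 kg. Origin: centre of underside, z up. Floor 8 mm above origin. Wide compartment 78 mm (x) by 72 (y), centre x=-33.5; narrow 60 by 72, centre x=+42.5 (y=0). Tops above origin: long walls (8 mm thick) 36, divider (7) 30, end boards with hand slots (9) 62
- caddy_three: open dark wooden caddy of the same make, 212x88 mm, three equal compartments in a row along its x; loose, 0.9 kg. Origin: centre of underside, z up. Floor 8 mm above origin. Compartments 60 mm (x) by 72 (y), centres x=-67, 0, +67 (y=0). Tops above origin: long walls 36, dividers 30, end boards 62
- pepper_mill: turned dark wooden pepper mill with a small steel knob on top, round, 58 mm across the foot, 170 mm high, 0.18 kg; its rounded head, 123 to 159 mm above the foot, is about 49 mm across at its widest (height 140 mm), a good place to grip. It stands in the row with the salts and spice jars (another, far left, is only decor). Origin at the centre of its underside, z up
- salt_1: glass salt shaker with a domed grey steel cap, one of two alike, 90 mm high, 0.1 kg: 44 mm across at height 30 mm, tapering to 34 mm at 65 mm; the cap is straight, 34 mm across, from 66 to 78 mm (a good place to grip), domed above. Origin at the centre of its underside, z up
- salt_2: glass salt shaker with a domed grey steel cap, the other of two alike, 90 mm high, 0.1 kg: 44 mm across at height 30 mm, tapering to 34 mm at 65 mm; the cap is straight, 34 mm across, from 66 to 78 mm (a good place to grip), domed above. Origin at the centre of its underside, z up
- spice_1: round glass spice jar with a red flip cap, one of two alike, straight, 45 mm across all the way up, 106 mm high, 0.11 kg. Origin at the centre of its underside, z up
- spice_2: round glass spice jar with a red flip cap, the other of two alike, straight, 45 mm across all the way up, 106 mm high, 0.11 kg. Origin at the centre of its underside, z up
- espresso_cup: small white espresso cup, 58 mm across, 56 mm high; a bystander, leave it. Origin at the middle of cup and ear, on its underside
- kitchen_timer: round kitchen timer, white foot and black ribbed top, 61 mm across, 53 mm high; a bystander, leave it. Origin at the centre of its underside
- tuna_tin: flat food tin, 75 mm across, 58 mm high; a bystander, leave it. Origin at the centre of its underside
Things that resemble listed ones, but are neither listed nor needed, are in the scene too. Leave any blue look-alike of the caddy_three alone.

How it is judged:
By the outcome, as a careful person would: the job done as asked, in the order asked, and still so for the second after the job is handed in, with the robot touching nothing.
It also fails if it takes over 134 s, if anything falls off the work surface, if the arm or the gripper's body presses on something with over 40 N, if the wrist force passes 120 N, or if a joint passes its speed limit or range.

## Working session

There is one attempt and no reset: what is moved stays moved. The work goes in short steps, Python scripts to look and compute and a tool call to move; the robot and the scene stay as the last step left them, time stands still between calls to the robot, and variables do not carry over. Pictures are saved under pics/ and viewed, at most 14 in all, crops included, and the job is handed in when it is done.

Besides the shell and the picture viewer there is one more tool, called after "Request:" as name(argument=value, ...) on one line, values as JSON. move_arm: Moves the arm, as the interface text tells. Its arguments: {"type":"object","properties":{"plan":{"type":"string"},"grip_force":{"type":"number"}},"required":["plan"]}

```bash
ls; mkdir -p pics
python3 - <<'E'
from rig import env, viewer, recognise, pinpoint
import cv2
s=env.observe(); print(s['time_s'],s['position'],s['tool_rot'],s['grip_width'])
for c in ['scene','top']:
    im,d=viewer.get_image(c); cv2.imwrite(f'pics/{c}0.png',im[:,:,::-1])
    k=viewer.calibration(c); print(c,k)
    for n in ['caddy_two','caddy_three','pepper_mill','salt_1','spice_1','espresso_cup','kitchen_timer','tuna_tin']:
        print(n,[(r['conf'],[round(v) for v in r['extent']]) for r in recognise(c,n)],[(r['conf'],[round(v) for v in r['pixel']]) for r in pinpoint(c,n)])
print(env.observe()['time_s'])
E
```

```text
pics
0.0 [0.15490407 0.52741753 0.23069064] [[-9.59436365e-01  2.81924311e-01 -7.38267013e-04]
 [ 2.81925084e-01  9.59435484e-01 -1.34143565e-03]
 [ 3.30136249e-04 -1.49515813e-03 -9.99998828e-01]] 0.08531064806046586
scene {'fx': 457.74426581584464, 'fy': 457.74426581584464, 'cx': 319.0438688060947, 'cy': 193.68122486112338, 'R': array([[-0.47176146, -0.88161774, -0.01383035],
       [-0.48996912,  0.27516307, -0.82717323],
       [ 0.7330562 , -0.38345201, -0.5617768 ]]), 't': array([0.1474238 , 0.26628361, 1.42290977])}
caddy_two [(0.7, [281, 184, 14, 16]), (0.67, [216, 213, 18, 46]), (0.64, [377, 179, 47, 29])] [(0.73, [373, 184])]
caddy_three [(0.88, [433, 164, 35, 38]), (0.76, [347, 187, 23, 22])] [(0.79, [434, 175]), (0.67, [327, 202])]
pepper_mill [(0.92, [216, 213, 23, 44])] [(0.59, [219, 227])]
salt_1 [(0.78, [241, 215, 16, 25]), (0.47, [265, 209, 10, 22])] [(0.55, [244, 197]), (0.53, [264, 220]), (0.51, [242, 224])]
spice_1 [(0.65, [286, 199, 14, 31]), (0.64, [195, 227, 13, 35])] [(0.79, [285, 211]), (0.68, [195, 239])]
espresso_cup [(0.73, [281, 186, 15, 18])] []
kitchen_
[... 580 characters left out ...]
]), (0.42, [224, 203, 17, 14])] [(0.94, [324, 213]), (0.57, [459, 228]), (0.2, [222, 238])]
pepper_mill [(0.56, [197, 199, 26, 21])] [(0.87, [203, 201]), (0.46, [176, 207]), (0.19, [222, 200])]
salt_1 [(0.64, [251, 209, 10, 14]), (0.56, [226, 203, 16, 13])] [(0.54, [228, 203]), (0.53, [252, 207])]
spice_1 [(0.62, [171, 204, 22, 16]), (0.47, [274, 212, 14, 15])] [(0.82, [175, 206]), (0.52, [275, 211])]
espresso_cup [(0.71, [284, 170, 20, 17])] [(0.79, [284, 171]), (0.48, [252, 207]), (0.28, [327, 212]), (0.21, [383, 217])]
kitchen_timer [(0.5, [220, 241, 20, 21]), (0.46, [273, 212, 14, 18])] [(0.62, [221, 240])]
tuna_tin [(0.81, [243, 163, 24, 28])] [(0.81, [244, 164]), (0.2, [254, 207])]
1.7
```

Run:
```python
import cv2
a=cv2.imread('pics/scene0.png')[130:280,160:470]; cv2.imwrite('pics/sc.png',cv2.resize(a,None,fx=2.58,fy=2.58,interpolation=cv2.INTER_CUBIC))
a=cv2.imread('pics/top0.png')[120:300,140:500]; cv2.imwrite('pics/tc.png',cv2.resize(a,None,fx=2.2,fy=2.2,interpolation=cv2.INTER_CUBIC))
```

```text
(no output)
```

View pics/sc.png

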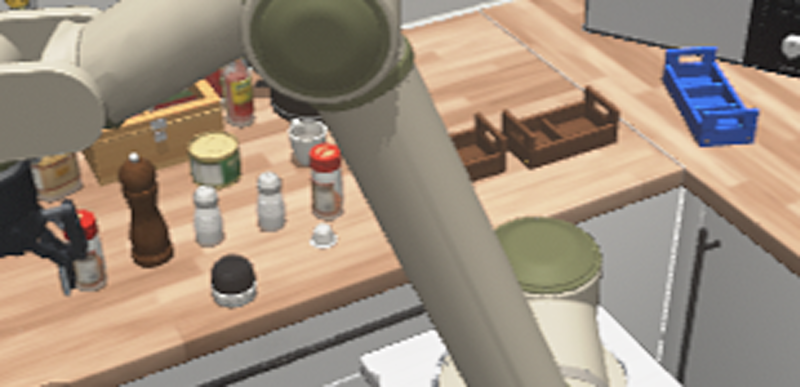

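View pics/tc.png

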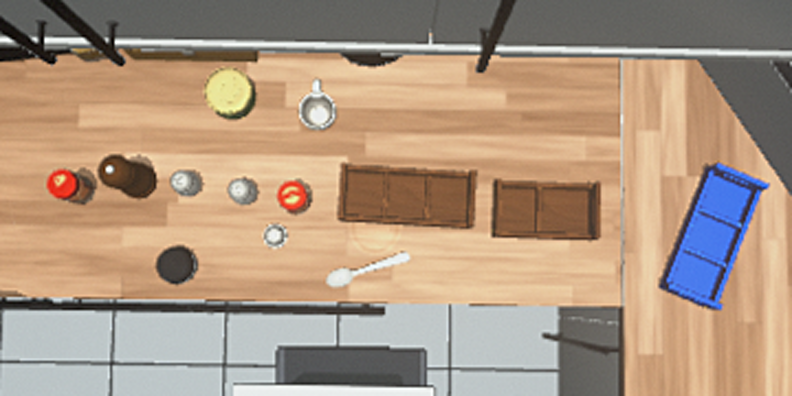

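The scene crop (scale 2.58, offset 160,130) shows the stock row: spice at (90,250), mill (150,210), salts (207,215) and (270,200), and spice (327,180). The timer, cup and tin stand off the row.

The top crop (scale 2.2, offset 140,120) shows the row at crop row ~185. Caddy_three is at (407,195). Caddy_two is at (545,210) with its wide compartment on the right, toward -y. The blue look-alike is far right.

Next I'll fit positions from the depth clouds.

```bash
cat > h.py <<'E'
from rig import env, viewer, recognise, pinpoint
import numpy as np, cv2
def cloud(c):
    im,d=viewer.get_image(c); k=viewer.calibration(c)
    v,u=np.mgrid[:400,:640]
    P=np.stack([(u-k['cx'])*d/k['fx'],(v-k['cy'])*d/k['fy'],d],-1)
    W=(P-k['t'])@k['R']; W[d==0]=np.nan
    return im,d,W
def near(W,c,r,z0,z1):
    m=(np.hypot(W[...,0]-c[0],W[...,1]-c[1])<r)&(W[...,2]>z0)&(W[...,2]<z1)
    return W[m]
def proj(c,X):
    k=viewer.calibration(c); q=k['R']@np.array(X)+k['t']; return q[0]/q[2]*k['fx']+k['cx'],q[1]/q[2]*k['fy']+k['cy']
E
python3 - <<'E'
from h import *
im,d,W=cloud('top'); im2,d2,W2=cloud('scene')
for n,(u,v) in dict(spiceL=(168,204),mill=(190,197),saltL=(224,203),saltR=(250,206),spiceR=(273,208),tin=(243,162),cup=(284,168),timer=(220,240),c3=(324,210),c2=(388,216)).items():
    w=W[v-1:v+2,u-1:u+2].reshape(-1,3); c=np.nanmedian(w,0)
    print(n,c.round(4), 'std z',np.nanstd(w[:,2]).round(4))
    for nm,V in(('top',W),('scene',W2)):
        p=near(V,c,.045,.015,.25)
        if len(p)>5: print('  ',nm,len(p),'zmax',np.percentile(p[:,2],[50,90,97]).round(3),'xy box',np.percentile(p[:,:2],[2,98],axis=0).round(4).tolist())
# table
t=near(W,(0.4,0.1),.02,-.03,.03);print('table z',np.median(t[:,2]) if len(t) else None)
t=near(W2,(0.4,0.35),.03,-.03,.03);print('table z scene',np.median(t[:,2]) if len(t) else None)
E
```

```text
spiceL [0.4497 0.4125 0.1058] std z 0.0028
   top 244 zmax [0.102 0.109 0.111] xy box [[0.4317, 0.3921], [0.4732, 0.4333]]
   scene 227 zmax [0.054 0.106 0.109] xy box [[0.4259, 0.3922], [0.4637, 0.4336]]
mill [0.4669 0.3228 0.1693] std z 0.0039
   top 345 zmax [0.142 0.158 0.168] xy box [[0.4455, 0.2989], [0.4929, 0.344]]
   scene 518 zmax [0.094 0.153 0.16 ] xy box [[0.4409, 0.3024], [0.4728, 0.3475]]
saltL [0.4589 0.2301 0.0852] std z 0.0036
   top 141 zmax [0.081 0.09  0.093] xy box [[0.4458, 0.2202], [0.4828, 0.2548]]
   scene 210 zmax [0.054 0.086 0.089] xy box [[0.4396, 0.2243], [0.4676, 0.2605]]
saltR [0.4499 0.1429 0.0874] std z 0.0036
   top 131 zmax [0.08  0.09  0.092] xy box [[0.4339, 0.1305], [0.469, 0.165]]
   scene 193 zmax [0.054 0.086 0.089] xy box [[0.4286, 0.1356], [0.4548, 0.1708]]
spiceR [0.4433 0.0638 0.1053] std z 0.0043
   top 179 zmax [0.104 0.11  0.112] xy box [[0.42, 0.0452], [0.4624, 0.0868]]
   scene 308 zmax [0.072 0.106 0.108] xy box [[0.4154, 0.0466], [0.4535, 0.0892]]
tin [0.6053 0.1764 0.0535] std z 0.003
   top 413 zmax [0.054 0.059 0.061] xy box [[
[... 214 characters left out ...]
], [0.6286, 0.0619]]
   scene 159 zmax [0.043 0.054 0.056] xy box [[0.5534, 0.007], [0.6199, 0.0618]]
timer [0.3353 0.2466 0.0521] std z 0.0028
   top 249 zmax [0.049 0.054 0.056] xy box [[0.3085, 0.225], [0.3627, 0.277]]
   scene 265 zmax [0.043 0.053 0.055] xy box [[0.3043, 0.2285], [0.3495, 0.2813]]
c3 [ 0.4483 -0.1072  0.0073] std z 0.0038
   top 145 zmax [0.03  0.038 0.04 ] xy box [[0.4078, -0.1452], [0.491, -0.0718]]
c2 [ 0.4309 -0.3332  0.0067] std z 0.0025
   top 114 zmax [0.031 0.038 0.039] xy box [[0.3905, -0.3571], [0.4742, -0.3075]]
   scene 107 zmax [0.028 0.035 0.036] xy box [[0.3882, -0.3587], [0.4728, -0.3119]]
table z 0.0032087803868816748
table z scene 0.0004064344218223944
```

```bash
cat >> h.py <<'E'
from scipy.optimize import least_squares
def circ(p,r):
    f=lambda c:np.hypot(p[:,0]-c[0],p[:,1]-c[1])-r
    s=least_squares(f,p[:,:2].mean(0),loss='soft_l1',f_scale=.002); return s.x,np.std(f(s.x))
E
python3 - <<'E'
from h import *
C={c:cloud(c) for c in('top','scene')}
for n,c,r,z0,z1 in [('spiceL',(.450,.412),.0225,.02,.095),('mill',(.468,.321),.0245,.132,.148),('saltL',(.462,.238),.0215,.022,.036),('saltL cap',(.462,.238),.017,.066,.078),('saltR',(.449,.148),.0215,.022,.036),('saltRcap',(.449,.148),.017,.066,.078),('spiceR',(.441,.066),.0225,.02,.095)]:
    for k,(im,d,W) in C.items():
        p=near(W,c,.045,z0,z1)
        if len(p)>6: print(n,k,len(p),*[np.round(x,4) for x in circ(p,r)])
    # top disc centroid
    W=C['top'][2]
for n,c,L in [('c3',(.447,-.107),.212),('c2',(.431,-.338),.163)]:
    for k,(im,d,W) in C.items():
        x=W[...,0]-c[0];y=W[...,1]-c[1]
        m=(abs(x)<.07)&(abs(y)<L/2+.03)
        for lo,hi in((.024,.075),(.046,.075)):
            q=W[m&(W[...,2]>lo)&(W[...,2]<hi)][:,:2]
            if len(q)<6: continue
            print(n,k,lo,len(q),cv2.minAreaRect((q*1000).astype(np.float32)), 'side means y',[ (g.mean(0).round(4).tolist(),len(g)) for g in (q[q[:,1]<c[1]],q[q[:,1]>c[1]]) if len(g)])
print(env.observe()['time_s'])
im=C['top'][0][180:250,280:440]; cv2.imwrite('pics/cad.png',cv2.resize(im[:,:,::-1],None,fx=5,fy=5,interpolation=cv2.INTER_CUBIC))
E
```

```text
spiceL top 91 [0.4547 0.4155] 0.001
spiceL scene 163 [0.4528 0.4142] 0.0022
mill top 56 [0.4705 0.3267] 0.0022
mill scene 63 [0.4697 0.3232] 0.0024
saltL top 15 [0.4657 0.2418] 0.0007
saltL scene 36 [0.4637 0.2402] 0.0027
saltL cap top 11 [0.4636 0.2405] 0.0004
saltL cap scene 30 [0.4614 0.24  ] 0.0023
saltR top 15 [0.4541 0.1526] 0.0007
saltR scene 32 [0.4525 0.1507] 0.0025
saltRcap top 10 [0.4514 0.1538] 0.0015
saltRcap scene 22 [0.4528 0.1512] 0.002
spiceR top 35 [0.4428 0.0677] 0.0006
spiceR scene 210 [0.4417 0.0661] 0.0025
c3 top 0.024 524 ((451.371826171875, -107.96080017089844), (211.7521209716797, 89.2120132446289), 88.03811645507812) side means y [([0.4482, -0.1698], 265), ([0.4544, -0.0456], 259)]
c3 top 0.046 140 ((450.541259765625, -107.93341064453125), (211.7314453125, 87.06501770019531), 88.06720733642578) side means y [([0.4459, -0.2085], 74), ([0.4541, -0.0065], 66)]
c3 scene 0.024 204 ((446.27691650390625, -195.45777893066406), (99.20536041259766, 100.43708038330078), 86.77633666992188) side means y [([0.4387, -0.1961], 204)]
c3 scene 0.046 66 ((445.4218444824219, -2
[... 163 characters left out ...]
.7098083496094), (163.43934631347656, 88.73759460449219), 89.34320831298828) side means y [([0.4326, -0.3886], 218), ([0.4321, -0.2807], 258)]
c2 top 0.046 159 ((433.2586669921875, -326.66046142578125), (163.42919921875, 86.00203704833984), 89.43624877929688) side means y [([0.4311, -0.4034], 82), ([0.4334, -0.25], 77)]
c2 scene 0.024 453 ((429.38201904296875, -328.07586669921875), (170.44387817382812, 98.94751739501953), 88.91773223876953) side means y [([0.4263, -0.3886], 209), ([0.4245, -0.2766], 244)]
c2 scene 0.046 127 ((433.0914306640625, -327.2009582519531), (96.05355072021484, 168.70237731933594), 0.6861554384231567) side means y [([0.4256, -0.4043], 62), ([0.4272, -0.2499], 65)]
1.9
```

View pics/cad.png

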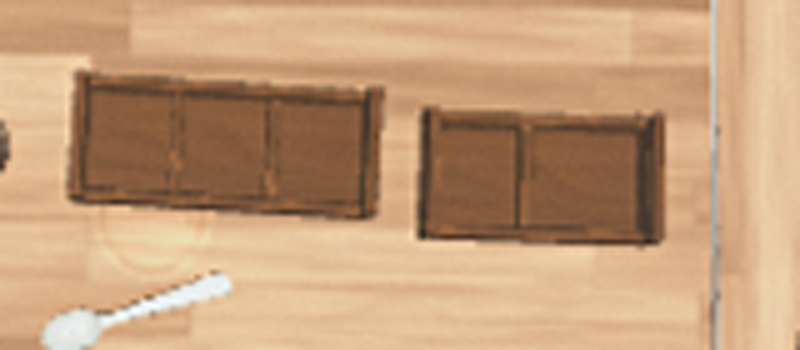

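The close-up confirms caddy_two's narrow compartment on the left (+y) and the wide one on the right. Next I'll turn the tool so the fingers close along world x.

Request:
move_arm(plan="0 0 0 0 0 0.1835 0.085; 0 0 0 0 0 0.1835 0.085; 0 0 0 0 0 0.1835 0.085; 0 0 0 0 0 0.1835 0.085; 0 0 0 0 0 0.1835 0.085; 0 0 0 0 0 0.1835 0.085; 0 0 0 0 0 0.1835 0.085; 0 0 0 0 0 0 0.085", grip_force=40)

```text
time_s: 2.9
position: [0.155, 0.5277, 0.2313]
tool_rot: [[-0.002, 1.0, -0.0], [1.0, 0.002, 0.0], [0.0, -0.0, -1.0]]
ft_force: [0.3, 0.2, -0.3]
grip_width: 0.0852
gripper_force: 0.0
```

Request:
move_arm(plan="-0.0253 0.0394 0 0 0 0 0.085; -0.0253 0.0394 0 0 0 0 0.085; -0.0253 0.0394 0 0 0 0 0.085; -0.0253 0.0394 0 0 0 0 0.085; -0.0253 0.0394 0 0 0 0 0.085; -0.0253 0.0394 0 0 0 0 0.085; -0.0253 0.0394 0 0 0 0 0.085; -0.0253 0.0394 0 0 0 0 0.085; 0 0 0 0 0 0 0.085; 0 0 0 0 0 0 0.085")

```text
time_s: 4.15
position: [0.4698, 0.3257, 0.2312]
tool_rot: [[-0.003, 1.0, -0.001], [1.0, 0.003, 0.0], [0.0, -0.001, -1.0]]
ft_force: [-0.5, -0.6, 1.3]
grip_width: 0.0849
gripper_force: 0.0
```

Request:
move_arm(plan="-0.0005 0 0.035 0 0 0 0.085; 0 0 0.035 0 0 0 0.085; 0 0 0.03 0 0 0 0.085; 0 0 0.014 0 0 0 0.085; 0 0 0 0 0 0 0.085; 0 0 0 0 0 0 0.03; 0 0 0 0 0 0 0.03; 0 0 0 0 0 0 0.03; 0 0 0 0 0 0 0.03; 0 0 0 0 0 0 0.03; 0 0 0 0 0 0 0.03; 0 0 0 0 0 0 0.03")

```text
time_s: 5.65
position: [0.4709, 0.3252, 0.1187]
tool_rot: [[-0.0, 1.0, 0.002], [1.0, 0.0, 0.001], [0.001, 0.002, -1.0]]
ft_force: [-0.8, 0.0, 5.2]
grip_width: 0.0462
gripper_force: 40.5
```

Run:
```python
from h import *
im,d,W=cloud('scene'); a=im[130:280,150:360]; cv2.imwrite('pics/g1.png',cv2.resize(a[:,:,::-1],None,fx=3.5,fy=3.5,interpolation=cv2.INTER_CUBIC))
```

```text
(no output)
```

View pics/g1.png

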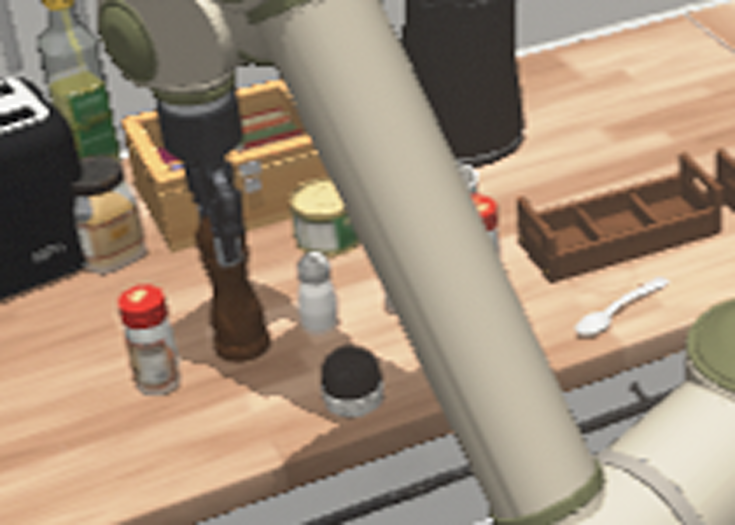

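The picture shows the fingers on the mill head at (225,200), but probably slightly above its widest point (opening 46 mm, upward force 5 N). I'll regrip about 6 mm lower.

Request:
move_arm(plan="0 0 0 0 0 0 0.085; 0 0 0 0 0 0 0.085; 0 0 0.006 0 0 0 0.085; 0 0 0 0 0 0 0.085; 0 0 0 0 0 0 0.03; 0 0 0 0 0 0 0.03; 0 0 0 0 0 0 0.03; 0 0 0 0 0 0 0.03; 0 0 0 0 0 0 0.03; 0 0 0 0 0 0 0.03; 0 0 0 0 0 0 0.03")

```text
time_s: 7.08
position: [0.4705, 0.325, 0.1117]
tool_rot: [[-0.001, 1.0, 0.001], [1.0, 0.001, 0.0], [0.0, 0.001, -1.0]]
ft_force: [-0.7, 0.3, 5.3]
grip_width: 0.0466
gripper_force: 41.3
```

Request:
move_arm(plan="0 0 -0.02 0 0 0 0.03; 0 0 -0.03 0 0 0 0.03; 0 0 -0.04 0 0 0 0.03; 0 0 -0.04 0 0 0 0.03; 0 0 -0.015 0 0 0 0.03; 0 0 0 0 0 0 0.03")

```text
time_s: 7.82
position: [0.4704, 0.3249, 0.2565]
tool_rot: [[-0.0, 1.0, 0.001], [1.0, 0.0, 0.0], [0.0, 0.001, -1.0]]
ft_force: [-0.5, 0.1, -2.0]
grip_width: 0.0468
gripper_force: 41.5
```

Request:
move_arm(plan="-0.02 -0.002 0 0 0 0 0.03; -0.035 -0.002 0 0 0 0 0.03; -0.045 -0.002 0 0 0 0 0.03; -0.045 -0.002 0 0 0 0 0.03; -0.045 -0.002 0 0 0 0 0.03; -0.045 -0.002 0 0 0 0 0.03; -0.045 -0.002 0 0 0 0 0.03; -0.045 -0.002 0 0 0 0 0.03; -0.045 -0.002 0 0 0 0 0.03; -0.045 -0.002 0 0 0 0 0.03; -0.045 -0.002 0 0 0 0 0.03; -0.045 -0.002 0 0 0 0 0.03")

```text
time_s: 9.32
position: [0.4451, -0.1817, 0.2551]
tool_rot: [[0.0, 1.0, -0.002], [1.0, -0.0, 0.001], [0.001, -0.002, -1.0]]
ft_force: [1.7, 0.5, -1.7]
grip_width: 0.0467
gripper_force: 41.5
```

Request:
move_arm(plan="-0.045 -0.004 0 0 0 0 0.03; -0.045 -0.004 0 0 0 0 0.03; -0.045 -0.004 0 0 0 0 0.03; -0.03 -0.003 0 0 0 0 0.03; -0.015 0 0 0 0 0 0.03; 0 0 0 0 0 0 0.03; 0 0 0 0 0 0 0.03")

```text
time_s: 10.2
position: [0.4317, -0.359, 0.2562]
tool_rot: [[-0.001, 1.0, -0.0], [1.0, 0.001, 0.001], [0.001, -0.0, -1.0]]
ft_force: [0.7, 0.7, -1.2]
grip_width: 0.0464
gripper_force: 41.5
```

Run:
```python
from h import *
for c in('top','scene'):
    im,d,W=cloud(c)
    for z0,z1,r in((.147,.165,.029),(.152,.158,.029)):
        p=near(W,(.432,-.359),.05,z0,z1)
        if len(p)>6: print(c,z0,len(p),circ(p,r),p.min(0).round(3),p.max(0).round(3))
    p=near(W,(.432,-.359),.05,.12,.3);print('zlow',np.percentile(p[:,2],[.5,2]))
    a=im[130:280,280:470]; cv2.imwrite(f'pics/h_{c}.png',cv2.resize(a[:,:,::-1],None,fx=3.5,fy=3.5,interpolation=cv2.INTER_CUBIC))
```

```text
top 0.147 7 (array([ 0.43489511, -0.36395809]), np.float64(0.0007898755803386052)) [ 0.406 -0.372  0.147] [ 0.455 -0.337  0.162]
zlow [0.1484627  0.15393695]
scene 0.147 68 (array([ 0.43189521, -0.36229927]), np.float64(0.0032505487436450204)) [ 0.398 -0.39   0.147] [ 0.448 -0.329  0.164]
scene 0.152 24 (array([ 0.43129426, -0.36254863]), np.float64(0.003403521980331766)) [ 0.398 -0.39   0.153] [ 0.439 -0.333  0.158]
zlow [0.14691835 0.14818903]
```

View pics/h_scene.png

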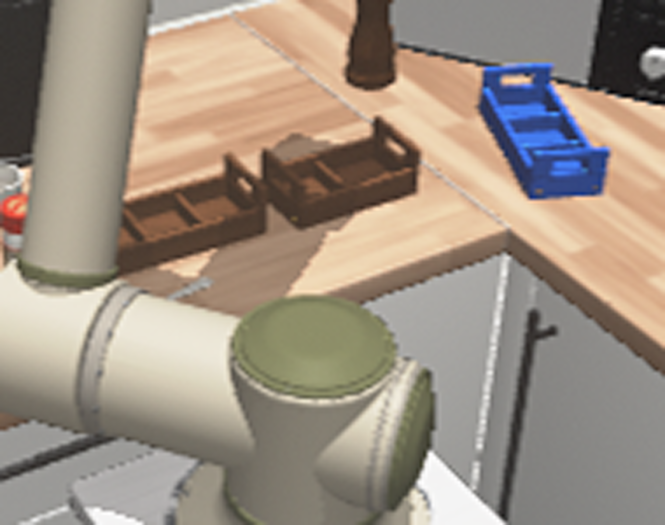

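The mill hangs upright at (370,40) over caddy_two at (340,170), centred within 2 mm. Now I'll lower it.

Request:
move_arm(plan="0 0 0.03 0 0 0 0.03; 0 0 0.03 0 0 0 0.03; 0 0 0.03 0 0 0 0.03; 0 0 0.02 0 0 0 0.03; 0 0 0.014 0 0 0 0.03; 0 0 0.008 0 0 0 0.03; 0 0 0 0 0 0 0.03; 0 0 0 0 0 0 0.03")

```text
time_s: 11.3
position: [0.4319, -0.3603, 0.125]
tool_rot: [[-0.001, 1.0, 0.001], [1.0, 0.001, -0.001], [-0.001, 0.001, -1.0]]
ft_force: [-0.5, -0.8, -1.6]
grip_width: 0.0472
gripper_force: 41.5
```

Request:
move_arm(plan="0 0 0.003 0 0 0 0.03; 0 0 0.002 0 0 0 0.03; 0 0 0 0 0 0 0.03; 0 0 0 0 0 0 0.03")

```text
time_s: 11.8
position: [0.4318, -0.3603, 0.1198]
tool_rot: [[-0.0, 1.0, 0.0], [1.0, 0.0, -0.001], [-0.001, 0.0, -1.0]]
ft_force: [-1.4, 0.6, 3.1]
grip_width: 0.0463
gripper_force: 42.0
```

Request:
move_arm(plan="0 0 0 0 0 0 0.055; 0 0 0 0 0 0 0.065; 0 0 0 0 0 0 0.08; 0 0 0 0 0 0 0.08; 0 0 -0.02 0 0 0 0.08; 0 0 -0.035 0 0 0 0.08; 0 0 -0.035 0 0 0 0.08; 0 0 -0.035 0 0 0 0.08; 0.03 0.001 0 0 0 0 0.08; 0.045 0.002 0 0 0 0 0.08; 0.045 0.002 0 0 0 0 0.08; 0.045 0.002 0 0 0 0 0.08")

```text
time_s: 13.3
position: [0.4385, -0.1937, 0.2443]
tool_rot: [[-0.0, 1.0, 0.0], [1.0, 0.0, 0.0], [0.0, 0.0, -1.0]]
ft_force: [0.5, 0.4, 0.6]
grip_width: 0.0801
gripper_force: 0.0
```

Run:
```python
from h import *
s=env.observe();print(s['position'])
for c in('top','scene'):
    im,d,W=cloud(c)
    p=near(W,(.432,-.359),.05,.14,.158)
    print(c,circ(p,.0245) if len(p)>6 else len(p))
    a=im[130:280,280:470]; cv2.imwrite(f'pics/m_{c}.png',cv2.resize(a[:,:,::-1],None,fx=3.5,fy=3.5,interpolation=cv2.INTER_CUBIC))
```

```text
[ 0.43845213 -0.19368226  0.24434152]
top (array([ 0.43187948, -0.360747  ]), np.float64(0.002378202662751727))
scene (array([ 0.43064868, -0.36197811]), np.float64(0.0042040784529176365))
```

View pics/m_scene.png

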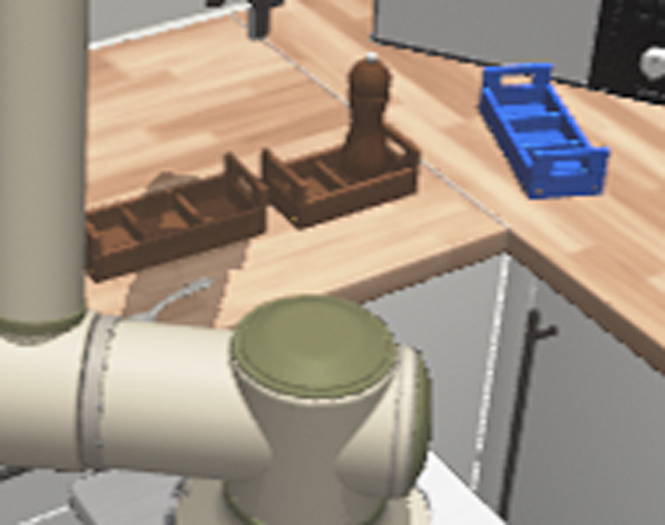

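The mill stands upright in the wide compartment, at (370,120). Next is the right salt.

Request:
move_arm(plan="0.045 0.002 0 0 0 0 0.08; 0.045 0.002 0 0 0 0 0.08; 0.045 0.002 0 0 0 0 0.08; 0.045 0.002 0 0 0 0 0.08; 0.045 0.002 0 0 0 0 0.08; 0.045 0.002 0 0 0 0 0.08; 0.045 0.002 0 0 0 0 0.08; 0.03 0 0 0 0 0 0.08; 0 0 0.03 0 0 0 0.08; 0 0 0.04 0 0 0 0.08; 0 0 0.03 0 0 0 0.08; 0 0 0 0 0 0 0.08")

```text
time_s: 14.9
position: [0.4519, 0.1495, 0.143]
tool_rot: [[-0.0, 1.0, -0.004], [1.0, 0.0, -0.0], [-0.0, -0.004, -1.0]]
ft_force: [-0.2, -0.2, 0.7]
grip_width: 0.0798
gripper_force: 0.0
```

Request:
move_arm(plan="0.0025 0.0005 0 0 0 0 0.08; 0 0 0.03 0 0 0 0.08; 0 0 0.03 0 0 0 0.08; 0 0 0.022 0 0 0 0.08; 0 0 0.01 0 0 0 0.08; 0 0 0 0 0 0 0.08; 0 0 0 0 0 0 0.02; 0 0 0 0 0 0 0.02; 0 0 0 0 0 0 0.02; 0 0 0 0 0 0 0.02; 0 0 0 0 0 0 0.02; 0 0 0 0 0 0 0.02", grip_force=35)

```text
time_s: 16.4
position: [0.4531, 0.1524, 0.053]
tool_rot: [[-0.001, 1.0, 0.001], [1.0, 0.001, 0.0], [0.0, 0.001, -1.0]]
ft_force: [-1.1, 0.2, 5.5]
grip_width: 0.0325
gripper_force: 34.4
```

Request:
move_arm(plan="0 0 -0.02 0 0 0 0.02; 0 0 -0.03 0 0 0 0.02; 0 0 -0.04 0 0 0 0.02; 0 0 -0.04 0 0 0 0.02; 0 0 -0.015 0 0 0 0.02; 0 0 0 0 0 0 0.02; -0.02 -0.001 0 0 0 0 0.02; -0.035 -0.002 0 0 0 0 0.02; -0.045 -0.002 0 0 0 0 0.02; -0.045 -0.002 0 0 0 0 0.02; -0.045 -0.002 0 0 0 0 0.02; -0.045 -0.002 0 0 0 0 0.02")

```text
time_s: 17.9
position: [0.4414, -0.0838, 0.1963]
tool_rot: [[-0.0, 1.0, -0.002], [1.0, 0.0, 0.001], [0.001, -0.002, -1.0]]
ft_force: [0.7, 0.3, -0.6]
grip_width: 0.0324
gripper_force: 35.3
```

Request:
move_arm(plan="-0.045 -0.003 0 0 0 0 0.02; -0.045 -0.002 0 0 0 0 0.02; -0.045 -0.002 0 0 0 0 0.02; -0.035 -0.002 0 0 0 0 0.02; -0.02 0 0 0 0 0 0.02; -0.006 0 0 0 0 0 0.02; 0 0 0.02 0 0 0 0.02; 0 0 0.03 0 0 0 0.02; 0 0 0 0 0 0 0.02; 0 0 0 0 0 0 0.02")

```text
time_s: 19.15
position: [0.4336, -0.2783, 0.1484]
tool_rot: [[-0.001, 1.0, 0.001], [1.0, 0.001, -0.001], [-0.001, 0.001, -1.0]]
ft_force: [0.6, -0.0, -0.6]
grip_width: 0.0323
gripper_force: 35.3
```

```bash
cat >> h.py <<'E'
def held(r,zg,zb0,zb1):
    s=env.observe()['position']; b=s[2]-zg; print('TCP',s.round(4),'bottom',round(b,4))
    for c in('top','scene'):
        im,d,W=cloud(c); p=near(W,s[:2],.035,b+zb0,b+zb1)
        print(c,len(p),*([x.round(4) for x in circ(p,r)] if len(p)>6 else []))
E
python3 -c "
from h import *
held(.021,.053,.01,.04)"
```

```text
TCP [ 0.4336 -0.2783  0.1484] bottom 0.0954
top 6
scene 70 [ 0.4339 -0.2815] 0.0031
```

Request:
move_arm(plan="-0.004 -0.0015 0 0 0 0 0.02; 0 0 0.02 0 0 0 0.02; 0 0 0.025 0 0 0 0.02; 0 0 0.02 0 0 0 0.02; 0 0 0.012 0 0 0 0.02; 0 0 0.005 0 0 0 0.02; 0 0 0 0 0 0 0.02; 0 0 0 0 0 0 0.02")

```text
time_s: 20.25
position: [0.4319, -0.2828, 0.0659]
tool_rot: [[-0.001, 1.0, 0.001], [1.0, 0.001, -0.001], [-0.001, 0.001, -1.0]]
ft_force: [-0.4, -0.5, -0.6]
grip_width: 0.0328
gripper_force: 35.3
```

Request:
move_arm(plan="0 0 0.0025 0 0 0 0.02; 0 0 0.002 0 0 0 0.02; 0 0 0 0 0 0 0.02; 0 0 0 0 0 0 0.02")

```text
time_s: 20.75
position: [0.4317, -0.2827, 0.0611]
tool_rot: [[-0.0, 1.0, 0.0], [1.0, 0.0, -0.0], [-0.0, 0.0, -1.0]]
ft_force: [-1.0, 0.1, 3.7]
grip_width: 0.0326
gripper_force: 35.9
```

Request:
move_arm(plan="0 0 0 0 0 0 0.045; 0 0 0 0 0 0 0.06; 0 0 0 0 0 0 0.075; 0 0 0 0 0 0 0.08; 0 0 -0.02 0 0 0 0.08; 0 0 -0.035 0 0 0 0.08; 0 0 -0.045 0 0 0 0.08; 0 0 -0.04 0 0 0 0.08; 0.03 0.001 0 0 0 0 0.08; 0.045 0.003 0 0 0 0 0.08; 0.045 0.003 0 0 0 0 0.08; 0.045 0.003 0 0 0 0 0.08")

```text
time_s: 22.25
position: [0.4414, -0.1162, 0.2009]
tool_rot: [[-0.0, 1.0, 0.0], [1.0, 0.0, -0.0], [-0.0, 0.0, -1.0]]
ft_force: [0.3, -0.5, 0.2]
grip_width: 0.0797
gripper_force: 0.0
```

Run:
```python
from h import *
s=env.observe();print(s['position'])
C={c:cloud(c) for c in('top','scene')}
for n,c,r,z0,z1 in [('salt in',(.432,-.283),.017,.074,.086),('salt low',(.432,-.283),.0215,.036,.045),('mill',(.432,-.36),.0245,.14,.158),('saltL',(.463,.2405),.017,.066,.078),('spiceL',(.4537,.4148),.0225,.02,.095),('spiceR',(.4422,.0668),.0225,.02,.095)]:
    for k,(im,d,W) in C.items():
        p=near(W,c,.04,z0,z1); print(n,k,len(p),*([x.round(4) for x in circ(p,r)] if len(p)>4 else []))
a=C['top'][0][170:260,270:430]; cv2.imwrite('pics/s1.png',cv2.resize(a[:,:,::-1],None,fx=5,fy=5,interpolation=cv2.INTER_CUBIC))
```

```text
[ 0.44143154 -0.11621509  0.20086413]
salt in top 9 [ 0.4313 -0.2845] 0.001
salt in scene 21 [ 0.4297 -0.2858] 0.0042
salt low top 27 [ 0.4186 -0.2804] 0.0095
salt low scene 22 [ 0.4293 -0.2718] 0.0052
mill top 81 [ 0.4318 -0.3605] 0.0031
mill scene 56 [ 0.3993 -0.3355] 0.0081
saltL top 16 [0.4642 0.2405] 0.0012
saltL scene 24 [0.4618 0.2381] 0.0026
spiceL top 86 [0.4542 0.4155] 0.0009
spiceL scene 240 [0.4528 0.4139] 0.0024
spiceR top 35 [0.4429 0.0677] 0.0005
spiceR scene 0
```

View pics/s1.png

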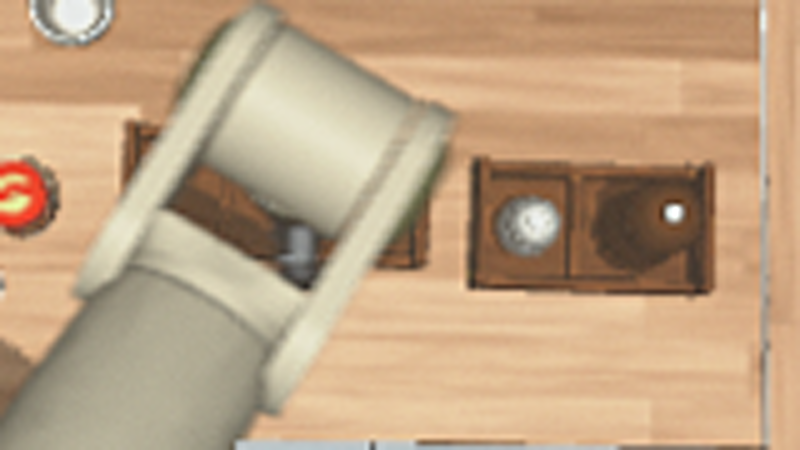

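Caddy_two is filled, with the salt at (530,225) and the mill at (650,220). Next is the left salt.

Request:
move_arm(plan="0.045 0.003 0 0 0 0 0.08; 0.045 0.003 0 0 0 0 0.08; 0.045 0.003 0 0 0 0 0.08; 0.045 0.003 0 0 0 0 0.08; 0.045 0.003 0 0 0 0 0.08; 0.045 0.003 0 0 0 0 0.08; 0.045 0.003 0 0 0 0 0.08; 0.033 0 0 0 0 0 0.08; 0.006 0 0.02 0 0 0 0.08; 0 0 0.03 0 0 0 0.08; 0 0 0.02 0 0 0 0.08; 0 0 0 0 0 0 0.08")

```text
time_s: 23.85
position: [0.4621, 0.2359, 0.1297]
tool_rot: [[-0.0, 1.0, -0.003], [1.0, 0.0, -0.001], [-0.001, -0.003, -1.0]]
ft_force: [0.3, 0.1, -0.2]
grip_width: 0.0798
gripper_force: 0.0
```

Request:
move_arm(plan="0.0045 0.0007 0 0 0 0 0.08; 0 0 0.03 0 0 0 0.08; 0 0 0.025 0 0 0 0.08; 0 0 0.014 0 0 0 0.08; 0 0 0.008 0 0 0 0.08; 0 0 0 0 0 0 0.08; 0 0 0 0 0 0 0.02; 0 0 0 0 0 0 0.02; 0 0 0 0 0 0 0.02; 0 0 0 0 0 0 0.02; 0 0 0 0 0 0 0.02; 0 0 0 0 0 0 0.02")

```text
time_s: 25.35
position: [0.4635, 0.2409, 0.0545]
tool_rot: [[-0.001, 1.0, 0.001], [1.0, 0.001, 0.0], [0.0, 0.001, -1.0]]
ft_force: [-0.5, -0.7, 5.9]
grip_width: 0.0326
gripper_force: 34.4
```

Request:
move_arm(plan="0 0 -0.02 0 0 0 0.02; 0 0 -0.03 0 0 0 0.02; 0 0 -0.04 0 0 0 0.02; 0 0 -0.04 0 0 0 0.02; 0 0 -0.015 0 0 0 0.02; -0.02 -0.001 0 0 0 0 0.02; -0.035 -0.002 0 0 0 0 0.02; -0.045 -0.002 0 0 0 0 0.02; -0.045 -0.002 0 0 0 0 0.02; -0.045 -0.002 0 0 0 0 0.02; -0.045 -0.002 0 0 0 0 0.02; -0.045 -0.001 0 0 0 0 0.02")

```text
time_s: 26.85
position: [0.4508, -0.0404, 0.1988]
tool_rot: [[-0.001, 1.0, -0.0], [1.0, 0.001, 0.0], [0.0, -0.0, -1.0]]
ft_force: [-0.0, -0.5, -1.1]
grip_width: 0.0323
gripper_force: 34.4
```

Request:
move_arm(plan="-0.045 -0.001 0 0 0 0 0.02; -0.04 -0.001 0 0 0 0 0.02; -0.03 -0.001 0 0 0 0 0.02; -0.016 -0.001 0 0 0 0 0.02; -0.004 0 0.02 0 0 0 0.02; 0 0 0.03 0 0 0 0.02; 0 0 0 0 0 0 0.02; 0 0 0 0 0 0 0.02")

```text
time_s: 27.85
position: [0.4477, -0.174, 0.1498]
tool_rot: [[-0.001, 1.0, 0.001], [1.0, 0.001, -0.001], [-0.001, 0.001, -1.0]]
ft_force: [-0.4, 0.9, -1.1]
grip_width: 0.0321
gripper_force: 34.6
```

```bash
python3 -c "
from h import *
held(.021,.0545,.01,.04)"
```

```text
TCP [ 0.4477 -0.174   0.1498] bottom 0.0953
top 0
scene 77 [ 0.4183 -0.1565] 0.007
```

Request:
move_arm(plan="-0.001 0 0 0 0 0 0.02; 0 0 0.02 0 0 0 0.02; 0 0 0.025 0 0 0 0.02; 0 0 0.02 0 0 0 0.02; 0 0 0.012 0 0 0 0.02; 0 0 0.005 0 0 0 0.02; 0 0 0 0 0 0 0.02; 0 0 0 0 0 0 0.02")

```text
time_s: 28.95
position: [0.4476, -0.1753, 0.0674]
tool_rot: [[-0.001, 1.0, 0.001], [1.0, 0.001, -0.001], [-0.001, 0.001, -1.0]]
ft_force: [-0.1, -0.1, -1.5]
grip_width: 0.0325
gripper_force: 34.6
```

Request:
move_arm(plan="0 0 0.0025 0 0 0 0.02; 0 0 0.002 0 0 0 0.02; 0 0 0 0 0 0 0.02; 0 0 0 0 0 0 0.02")

```text
time_s: 29.45
position: [0.4474, -0.1752, 0.0625]
tool_rot: [[-0.001, 1.0, 0.0], [1.0, 0.001, -0.0], [-0.0, 0.0, -1.0]]
ft_force: [-1.3, -1.2, 2.7]
grip_width: 0.0324
gripper_force: 35.2
```

Request:
move_arm(plan="0 0 0 0 0 0 0.045; 0 0 0 0 0 0 0.06; 0 0 0 0 0 0 0.075; 0 0 0 0 0 0 0.08; 0 0 -0.02 0 0 0 0.08; 0 0 -0.035 0 0 0 0.08; 0 0 -0.045 0 0 0 0.08; 0 0 -0.04 0 0 0 0.08; 0.03 -0.001 0 0 0 0 0.08; 0.045 -0.001 0 0 0 0 0.08; 0.045 -0.001 0 0 0 0 0.08; 0.045 -0.001 0 0 0 0 0.08")

```text
time_s: 30.95
position: [0.443, -0.0087, 0.2024]
tool_rot: [[-0.0, 1.0, 0.0], [1.0, 0.0, 0.0], [0.0, 0.0, -1.0]]
ft_force: [0.2, -0.5, -0.2]
grip_width: 0.08
gripper_force: 0.0
```

Request:
move_arm(plan="0.045 -0.001 0 0 0 0 0.08; 0.025 0 0 0 0 0 0.08; 0.007 0 0.02 0 0 0 0.08; 0 0 0.03 0 0 0 0.08; 0 0 0 0 0 0 0.08; 0 0 0 0 0 0 0.08")

```text
time_s: 31.7
position: [0.4427, 0.0668, 0.1532]
tool_rot: [[-0.0, 1.0, 0.001], [1.0, 0.0, -0.0], [-0.0, 0.001, -1.0]]
ft_force: [-0.0, -0.2, 0.1]
grip_width: 0.0801
gripper_force: 0.0
```

Run:
```python
from h import *
s=env.observe();print(s['position'])
C={c:cloud(c) for c in('top','scene')}
for n,c,r,z0,z1 in [('salt in',(.448,-.175),.017,.074,.086),('spiceR',(.4422,.0668),.0225,.02,.095)]:
    for k,(im,d,W) in C.items():
        p=near(W,c,.032,z0,z1); print(n,k,len(p),*([x.round(4) for x in circ(p,r)] if len(p)>4 else []))
q=C['top'][2]; m=(abs(q[...,0]-.447)<.07)&(abs(q[...,1]+.107)<.136)&(q[...,2]>.046)&(q[...,2]<.075)
print(cv2.minAreaRect((q[m][:,:2]*1000).astype(np.float32)))
```

```text
[0.44266715 0.06677183 0.15324298]
salt in top 10 [ 0.4477 -0.1758] 0.0004
salt in scene 21 [ 0.4473 -0.1771] 0.0035
spiceR top 0
spiceR scene 0
((450.71148681640625, -107.76248168945312), (211.5618896484375, 86.00365447998047), 87.8533935546875)
```

Request:
move_arm(plan="0 0 0.025 0 0 0 0.08; 0 0 0.03 0 0 0 0.08; 0 0 0.024 0 0 0 0.08; 0 0 0.012 0 0 0 0.08; 0 0 0 0 0 0 0.08; 0 0 0 0 0 0 0.03; 0 0 0 0 0 0 0.03; 0 0 0 0 0 0 0.03; 0 0 0 0 0 0 0.03; 0 0 0 0 0 0 0.03; 0 0 0 0 0 0 0.03")

```text
time_s: 33.17
position: [0.4424, 0.0669, 0.0621]
tool_rot: [[-0.001, 1.0, 0.001], [1.0, 0.001, -0.0], [-0.0, 0.001, -1.0]]
ft_force: [-1.5, 0.1, 6.1]
grip_width: 0.0437
gripper_force: 34.7
```

Request:
move_arm(plan="0 0 -0.02 0 0 0 0.03; 0 0 -0.03 0 0 0 0.03; 0 0 -0.035 0 0 0 0.03; 0 0 -0.02 0 0 0 0.03; 0 0 -0.005 0 0 0 0.03; -0.02 0.001 0 0 0 0 0.03; -0.035 0.001 0 0 0 0 0.03; -0.045 0.002 0 0 0 0 0.03; -0.04 0.001 0 0 0 0 0.03; -0.025 0.001 0 0 0 0 0.03; -0.01 0.001 0 0 0 0 0.03; 0 0 0 0 0 0 0.03")

```text
time_s: 34.67
position: [0.4491, -0.1079, 0.1709]
tool_rot: [[0.0, 1.0, -0.001], [1.0, -0.0, 0.001], [0.001, -0.001, -1.0]]
ft_force: [-0.2, 0.4, -1.9]
grip_width: 0.0435
gripper_force: 36.1
```

Run:
```python
from h import *
held(.0225,.0621,.01,.06)
im,d=viewer.get_image('top'); a=im[160:260,250:430]; cv2.imwrite('pics/sp1.png',cv2.resize(a[:,:,::-1],None,fx=4.4,fy=4.4,interpolation=cv2.INTER_CUBIC))
```

```text
TCP [ 0.4491 -0.1079  0.1709] bottom 0.1088
top 0
scene 145 [ 0.4484 -0.1085] 0.0026
```

Request:
move_arm(plan="0 0.0005 0.02 0 0 0 0.03; 0 0 0.03 0 0 0 0.03; 0 0 0.025 0 0 0 0.03; 0 0 0.014 0 0 0 0.03; 0 0 0.007 0 0 0 0.03; 0 0 0 0 0 0 0.03; 0 0 0 0 0 0 0.03")

```text
time_s: 35.7
position: [0.4501, -0.108, 0.0759]
tool_rot: [[-0.001, 1.0, 0.001], [1.0, 0.001, -0.001], [-0.001, 0.001, -1.0]]
ft_force: [0.5, -1.0, -0.7]
grip_width: 0.0438
gripper_force: 36.1
```

Request:
move_arm(plan="0 0 0.0025 0 0 0 0.03; 0 0 0.002 0 0 0 0.03; 0 0 0 0 0 0 0.03; 0 0 0 0 0 0 0.03")

```text
time_s: 36.2
position: [0.4498, -0.1081, 0.0708]
tool_rot: [[-0.001, 1.0, -0.0], [1.0, 0.001, 0.0], [0.0, -0.0, -1.0]]
ft_force: [-0.2, -1.0, -0.6]
grip_width: 0.0434
gripper_force: 36.1
```

Not touching yet.

Request:
move_arm(plan="0 0 0.001 0 0 0 0.03; 0 0 0 0 0 0 0.03; 0 0 0 0 0 0 0.03")

```text
time_s: 36.58
position: [0.4498, -0.1082, 0.0701]
tool_rot: [[-0.001, 1.0, 0.0], [1.0, 0.001, -0.0], [-0.0, 0.0, -1.0]]
ft_force: [-1.4, -0.8, 5.6]
grip_width: 0.0438
gripper_force: 36.5
```

Request:
move_arm(plan="0 0 0 0 0 0 0.055; 0 0 0 0 0 0 0.065; 0 0 0 0 0 0 0.075; 0 0 0 0 0 0 0.08; 0 0 -0.02 0 0 0 0.08; 0 0 -0.035 0 0 0 0.08; 0 0 -0.04 0 0 0 0.08; 0.03 0 -0.02 0 0 0 0.08; 0.045 0.001 0 0 0 0 0.08; 0.045 0.001 0 0 0 0 0.08; 0.045 0.001 0 0 0 0 0.08; 0.045 0.001 0 0 0 0 0.08")

```text
time_s: 38.08
position: [0.4535, 0.1034, 0.1849]
tool_rot: [[-0.0, 1.0, 0.0], [1.0, 0.0, -0.0], [-0.0, 0.0, -1.0]]
ft_force: [0.8, -0.9, 0.2]
grip_width: 0.0797
gripper_force: 0.0
```

Request:
move_arm(plan="0.045 0 0 0 0 0 0.08; 0.045 0 0 0 0 0 0.08; 0.045 0 0 0 0 0 0.08; 0.045 0 0 0 0 0 0.08; 0.045 0 0 0 0 0 0.08; 0.045 0 0 0 0 0 0.08; 0.03 0 0 0 0 0 0.08; 0.01 0 0 0 0 0 0.08; 0 0 0.03 0 0 0 0.08; 0 0 0 0 0 0 0.08; 0 0 0 0 0 0 0.08")

```text
time_s: 39.45
position: [0.454, 0.4115, 0.1558]
tool_rot: [[0.0, 1.0, 0.001], [1.0, -0.0, 0.0], [0.0, 0.001, -1.0]]
ft_force: [0.6, 0.4, -0.2]
grip_width: 0.0799
gripper_force: 0.0
```

Run:
```python
from h import *
s=env.observe();print(s['position'])
C={c:cloud(c) for c in('top','scene')}
for n,c,r,z0,z1 in [('salt in',(.448,-.175),.017,.074,.086),('spice in',(.449,-.108),.0225,.05,.11),('spiceL',(.4537,.4148),.0225,.02,.095)]:
    for k,(im,d,W) in C.items():
        p=near(W,c,.032,z0,z1); print(n,k,len(p),*([x.round(4) for x in circ(p,r)] if len(p)>4 else []))
```

```text
[0.45401379 0.41154116 0.15584227]
salt in top 14 [ 0.448  -0.1754] 0.0015
salt in scene 22 [ 0.4465 -0.1777] 0.0033
spice in top 43 [ 0.4505 -0.1069] 0.004
spice in scene 158 [ 0.4497 -0.1091] 0.0028
spiceL top 83 [0.4543 0.4154] 0.001
spiceL scene 240 [0.4534 0.4139] 0.0023
```

Request:
move_arm(plan="0.0035 0 0 0 0 0 0.08; 0 0 0.025 0 0 0 0.08; 0 0 0.03 0 0 0 0.08; 0 0 0.026 0 0 0 0.08; 0 0 0.012 0 0 0 0.08; 0 0 0 0 0 0 0.08; 0 0 0 0 0 0 0.03; 0 0 0 0 0 0 0.03; 0 0 0 0 0 0 0.03; 0 0 0 0 0 0 0.03; 0 0 0 0 0 0 0.03; 0 0 0 0 0 0 0.03")

```text
time_s: 41.05
position: [0.4537, 0.4157, 0.0629]
tool_rot: [[-0.001, 1.0, 0.001], [1.0, 0.001, 0.001], [0.001, 0.001, -1.0]]
ft_force: [-1.6, -0.5, 7.0]
grip_width: 0.0437
gripper_force: 35.3
```

Request:
move_arm(plan="0 0 -0.02 0 0 0 0.03; 0 0 -0.03 0 0 0 0.03; 0 0 -0.035 0 0 0 0.03; 0 0 -0.025 0 0 0 0.03; -0.02 0 0 0 0 0 0.03; -0.035 0 0 0 0 0 0.03; -0.045 0 0 0 0 0 0.03; -0.045 0 0 0 0 0 0.03; -0.045 0 0 0 0 0 0.03; -0.045 0 0 0 0 0 0.03; -0.045 0 0 0 0 0 0.03; -0.045 0 0 0 0 0 0.03")

```text
time_s: 42.55
position: [0.4534, 0.089, 0.1719]
tool_rot: [[-0.001, 1.0, 0.0], [1.0, 0.001, -0.0], [-0.0, 0.0, -1.0]]
ft_force: [0.5, 0.0, -1.4]
grip_width: 0.0433
gripper_force: 36.0
```

Request:
move_arm(plan="-0.045 0 0 0 0 0 0.03; -0.04 0 0 0 0 0 0.03; -0.028 0 0 0 0 0 0.03; -0.013 0 0 0 0 0 0.03; -0.004 0 0 0 0 0 0.03; 0 0 0 0 0 0 0.03; 0 0 0 0 0 0 0.03")

```text
time_s: 43.42
position: [0.4537, -0.0388, 0.1718]
tool_rot: [[-0.002, 1.0, -0.0], [1.0, 0.002, 0.0], [0.0, -0.0, -1.0]]
ft_force: [0.6, 0.3, -0.9]
grip_width: 0.0439
gripper_force: 36.0
```

```bash
python3 -c "
from h import *
held(.0225,.0629,.01,.06)"
```

```text
TCP [ 0.4537 -0.0388  0.1718] bottom 0.1089
top 0
scene 139 [ 0.453  -0.0405] 0.0026
```

Request:
move_arm(plan="-0.002 -0.0015 0.02 0 0 0 0.03; 0 0 0.03 0 0 0 0.03; 0 0 0.025 0 0 0 0.03; 0 0 0.014 0 0 0 0.03; 0 0 0.007 0 0 0 0.03; 0 0 0.0025 0 0 0 0.03; 0 0 0.001 0 0 0 0.03; 0 0 0 0 0 0 0.03; 0 0 0 0 0 0 0.03")

```text
time_s: 44.65
position: [0.4523, -0.0416, 0.0726]
tool_rot: [[-0.0, 1.0, 0.001], [1.0, 0.0, -0.0], [-0.0, 0.001, -1.0]]
ft_force: [-0.4, 0.5, -1.0]
grip_width: 0.0435
gripper_force: 36.0
```

Request:
move_arm(plan="0 0 0.001 0 0 0 0.03; 0 0 0.001 0 0 0 0.03; 0 0 0 0 0 0 0.03; 0 0 0 0 0 0 0.03")

```text
time_s: 45.15
position: [0.4523, -0.0417, 0.0709]
tool_rot: [[-0.001, 1.0, 0.0], [1.0, 0.001, -0.0], [-0.0, 0.0, -1.0]]
ft_force: [-2.3, 0.1, 7.4]
grip_width: 0.0434
gripper_force: 36.7
```

Request:
move_arm(plan="0 0 0 0 0 0 0.055; 0 0 0 0 0 0 0.065; 0 0 0 0 0 0 0.075; 0 0 0 0 0 0 0.08; 0 0 -0.02 0 0 0 0.08; 0 0 -0.035 0 0 0 0.08; 0 0 -0.04 0 0 0 0.08; 0 0 -0.04 0 0 0 0.08; 0.045 0 0 0 0 0 0.08; 0.045 0 0 0 0 0 0.08; 0.045 0 0 0 0 0 0.08; 0.045 0 0 0 0 0 0.08")

```text
time_s: 46.65
position: [0.4519, 0.1398, 0.2053]
tool_rot: [[-0.0, 1.0, 0.0], [1.0, 0.0, -0.0], [-0.0, 0.0, -1.0]]
ft_force: [0.6, 0.1, 0.4]
grip_width: 0.0799
gripper_force: 0.0
```

Request:
move_arm(plan="0.045 0 0 0 0 0 0.08; 0.045 0 0 0 0 0 0.08; 0.045 0 0 0 0 0 0.08; 0.02 0 0 0 0 0 0.08; 0 0 0 0 0 0 0.08; 0 0 0 0 0 0 0.08")

```text
time_s: 47.4
position: [0.4522, 0.2923, 0.2053]
tool_rot: [[0.0, 1.0, -0.0], [1.0, -0.0, -0.0], [-0.0, -0.0, -1.0]]
ft_force: [-0.5, 0.1, 0.2]
grip_width: 0.0797
gripper_force: 0.0
```

Run:
```python
from h import *
im,d,W=cloud('top'); a=im[140:260,200:430]; cv2.imwrite('pics/f1.png',cv2.resize(a[:,:,::-1],None,fx=3.4,fy=3.4,interpolation=cv2.INTER_CUBIC))
im2,d2,W2=cloud('scene'); a=im2[130:240,300:460]; cv2.imwrite('pics/f2.png',cv2.resize(a[:,:,::-1],None,fx=4.5,fy=4.5,interpolation=cv2.INTER_CUBIC))
for n,c,r,z0,z1 in [('salt3',(.448,-.175),.017,.074,.086),('spice mid',(.45,-.108),.0225,.05,.1),('spiceL',(.4525,-.041),.0225,.05,.1),('salt2',(.432,-.283),.017,.074,.086),('mill',(.432,-.36),.0245,.14,.158)]:
  for k,V in(('top',W),('scene',W2)):
    p=near(V,c,.032,z0,z1);t=near(V,c,.022,.05,.25)
    print(n,k,len(p),*([x.round(4) for x in circ(p,r)] if len(p)>4 else []),'ztop',np.percentile(t[:,2],97).round(3) if len(t) else 0)
```

```text
salt3 top 12 [ 0.4479 -0.1761] 0.0012 ztop 0.101
salt3 scene 25 [ 0.447  -0.1787] 0.0029 ztop 0.098
spice mid top 19 [ 0.4503 -0.107 ] 0.0004 ztop 0.121
spice mid scene 122 [ 0.4493 -0.1095] 0.0029 ztop 0.118
spiceL top 20 [ 0.4527 -0.0391] 0.0029 ztop 0.121
spiceL scene 137 [ 0.4517 -0.0435] 0.0033 ztop 0.116
salt2 top 10 [ 0.431  -0.2842] 0.0009 ztop 0.1
salt2 scene 20 [ 0.4297 -0.2838] 0.0031 ztop 0.097
mill top 70 [ 0.432  -0.3603] 0.0028 ztop 0.177
mill scene 59 [ 0.4315 -0.3614] 0.0041 ztop 0.173
```

View pics/f1.png

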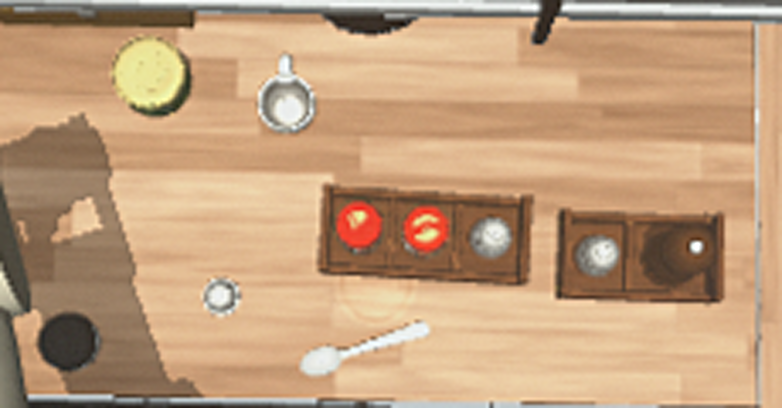

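View pics/f2.png

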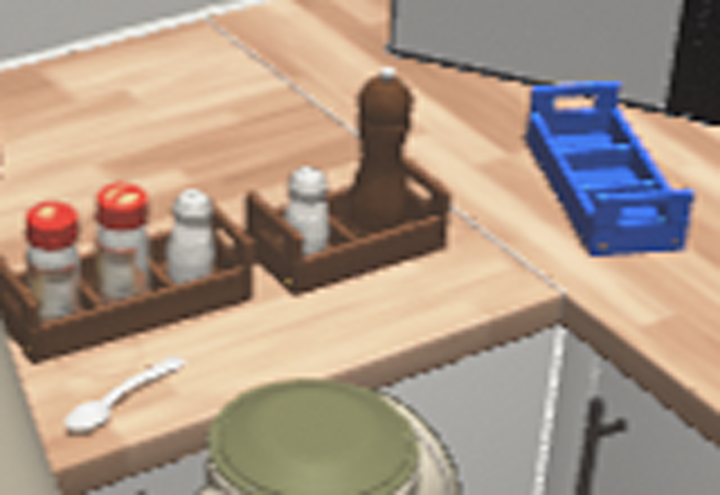

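Both views show all five items upright in their compartments: spice jars and salt in caddy_three, salt and mill in caddy_two. The cup, timer and tin are untouched.

```bash
python3 -c "
from rig import env
print(env.close_job())"
```

```text
the job is handed in; nothing more can be done
None
```

The job is handed in: both caddies are made up as asked, with all five items upright in their compartments, the cup, timer and tin untouched, and about 48 s of the 134 s used.

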